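Clamp a carton in the packing jig

TASK

With the fingertips only, push the small carton along its channel in the jig until it sits fully home against the back stop. Then push the jig's clamp lever the same way, past its first notch and all the way to its second stop, and leave it there. Do not pick anything up, and leave the shoe last, the tin and the tape roll where they stand.

Things in the scene. Friction and masses are not known exactly. Their poses are not given: they have to be found in the camera images.
- jig: low metal clamping jig fixed to the table, 270 x 240 mm. Origin at table height; its +x points along the carton channel from the open end (robot's side) to the back stop, +y to the lever side, z up; turned up to 0.35 rad. All x, y below in mm in this frame, heights above the table. Bed: x -135 to 135, y -80 to 160, its top 12 mm high.
- rail (a point): middle of the inner face of the channel's straight aluminium rail: x 5, y -54, 30 high. The rail runs from x -120 to 130, top 48 high, 10 mm thick.
- guide (a point): middle of the inner face of the short aluminium guide on the channel's other side: x -70, y 60, 30 high. It runs from x -120 to -20, top 48 high, 10 mm thick.
- pad_face (a point): middle of the rubber face of the clamp pad beyond the guide: x 55, y 60 (lever open), 36 high; pad 100 mm long, top 54 high. The lever drives it up to 12 mm towards the rail.
- stop (a point): middle of the back stop's near face, x 120, y 0, 36 high: an upright aluminium plate across the channel's far end, 115 mm wide, top 60 high
- console (a point): centre of the top of the green lever console beside the channel, x 0, y 127, 48 high; the console spans x -85 to 85, y 99 to 155. A dark slot with three cross marks (lever at 0, first notch, second stop) runs along its top.
- carton: closed kraft carton, 150 (along the channel) x 100 x 70 mm high, about 0.25 kg, paper tape along its top, on the jig's bed in the channel, 50 to 80 mm short of the back stop. Origin at the centre of its underside (12 high), x along its length towards the stop. When home its origin is at jig x 45, its near end at x -30. It slides with about 2 to 7 N.
- lever (a joint): travel of the clamp lever in m, growing along the jig's +x (away from the robot): 0 open (start), 0.040 first notch (carton lightly held), 0.080 second stop (clamped; hard end at 0.081). A detent holds it at each of the three. Pushing over the hump before a notch takes up to about 7 N; past the hump it snaps on into the next notch, and it stays where it is left.
- lever_knob (a point): centre of the lever's black knob, 86 high. The upright round knob is 26 mm in diameter, 72 to 98 high, on a flat steel stem, 12 mm (along the slot) x 7 mm, rising from the slot in the console's top. With the lever at 0 it is at x -45, y 127; it moves with the lever along the jig's x.
- shoe_last: bystander, loose: wooden shoe last about 220 mm long, 88 mm high, beside the jig on the lever side; origin under its middle
- adhesive_tin: bystander, loose: round tin, 72 mm in diameter, 95 mm high, beside the jig on the rail side; origin under its centre
- tape_roll: bystander, loose: roll of clear tape lying flat, 100 mm outside, 76 mm inside diameter, 48 mm high, beside the jig on the rail side; origin under its centre
Not all that is in view belongs to the job. What is shaped like the carton but orange or yellow is not meant.

How it is judged:
On the way, in this order (a step that is already met when the one before it is completed fails the run):
1. the carton is home against the back stop (within 5 mm) with the lever still open (x of carton in the frame of jig above 0.04 m and value of joint lever below 0.015 m), for 0.2 s.
2. the lever is at its second stop (within 5 mm) (value of joint lever above 0.075 m), for 0.2 s.
At the end, for the whole second after the job is handed in: the carton lies flat in the channel within 5 mm of the back stop and square to it within 0.06 rad, at rest, and the lever is within 5 mm of its second stop (0.075 m or more) (x of carton in the frame of jig between 0.04 and 0.05 m and z of carton in the frame of jig below 0.016 m and angle between the x axis of carton and the x axis of jig, either way round below 0.06 rad and value of joint lever above 0.075 m and linear speed of carton below 0.02 m/s and horizontal distance between carton and jig below 0.055 m); the robot touches nothing.
It fails at once if the carton is lifted (20 mm off the bed) or tipped (z of carton in the frame of jig above 0.032 m or angle between carton's own z axis and vertical above 0.3 rad).
It fails at once if a bystander is moved by more than 30 mm or lifted (distance of any of shoe_last, adhesive_tin, tape_roll from where it was at the start of the episode above 0.03 m).
It also fails if it takes over 43 s, if anything falls off the work surface, if the arm or the gripper's body presses on something with over 40 N, if the wrist force passes 120 N, or if a joint passes its speed limit or range.

ROBOT

A 6-joint arm with a two-finger parallel gripper is mounted at the origin on the work surface. World frame = base frame: x ahead of the robot, y to its left, z up, the work surface at z = 0. Lengths are in m, angles in rad, forces in N, time in s.
With the tool pointing down it reaches from about 0.425 to 0.95 m from the base axis. Payload 3.5 kg.
Tool frame: the origin (TCP) lies at the very end of the fingers, on their centre line; the grasp point (between the pads) lies 19 mm behind it; z points along the fingers, y is the direction in which the jaws open and shut (so a half turn about z gives the same grasp; the last joint's range is limited). The gripper opens to 85 mm and grips with 20 to 120 N. Pads are 22 mm wide; open, the fingers measure 114 mm over their backs; the gripper's body (76 mm by 85 mm) begins 54 mm behind the grasp point. The pads swing forward as they close: fully open they stand 13 mm farther back than shut.
Start: joints at [-1.318, 0.286, 1.577, -0, 1.279, -0.15], TCP at [0.265, -0.621, 0.231] pointing down, gripper open.
Joint ranges: [-2.77, 2.77], [-0.9, 2.22], [0.21, 2.48], [-1.53, 4.67], [0.24, 2.81], [-2.84, 2.84]. Speed limits (rad/s): [2.79, 2.79, 3.14, 3.14, 3.14, 3.14].

INTERFACE

Orientations are given as a unit quaternion [x, y, z, w].
In Python, from plant import get_state, vision, ctrl, cut_out gives the robot as it stands.
- The arm moves only by the tool jog_arm, never from a script. Its argument "commands" is text: rows parted by semicolons, each of 6 numbers parted by spaces: the shift along the world's x, y, z in m, then the turn, a rotation vector about the world's x, y, z in rad. A call has 1 to 20 rows; each row is the pose to reach, as a shift and turn from the pose commanded when the call began; what a row does not reach only later rows make up. A row lasts 1/8 s, in which the tool goes at most 62.5 mm and 10.7 degrees, less where a joint would pass 70% of its speed; a pose out of reach is approached as far as the arm can. A call with a gripper value outside its range is refused whole. "gripper" is the opening in per cent of the stroke, from 0 (shut) to 100 (fully open), set as the call begins (left out, the last holds). The fingers move at their own pace and stop on an object; "grip_force" is the grip in N (left out, the last holds). Time passes only in rows, so rows that repeat a pose let the fingers close. It gives the time, the measured TCP pose, the force and the opening at its end, in the units of the state.
- get_state(): the state, without advancing time (a new reading comes with each control period).
- vision.read_camera(name): name is "scene" or "top"; returns a dict with "frame" (400x640x3 uint8, red, green, blue), "z_map" (400x640 float32, m along the optical axis (not along the pixel's ray), 0 where there is no reading), "fx", "fy", "cx", "cy" (pixels), "R" (3x3) and "t" (3): a world point X has camera coordinates R X + t. Camera axes: x right, y down, z forward; pixel columns grow to the right and rows downward; lengths in m; the calibration is good to about 2 mm. A picture is of the moment at which its call begins.
- ctrl.sign_off(): hands the job in, once; it reports no verdict.
Trained networks look in the newest picture that a camera, given by its name, has taken for a name from the list of things; names that differ only in an ending like _2 or _b are one class to them, and where a whole thing is asked for, a point or a joint stands for the part that bears it (a point fixed in the world has none). Each returns a list of dicts, best first, with "conf" (0 to 1); they miss things now and then, are a little off and sometimes report something else, mostly with a low value. They report only what shows in the picture. A call takes as long as a camera call. They do not tell look-alikes from the thing itself.
- cut_out(camera, query): "pixels" (400x640 bool, what is visible of it) and "box" ([centre column, centre row, width, height] in pixels, round what is visible of it).
The state is a dict: "time": time; "qpos": joint angles; "dq": joint speeds; "joint_efforts": joint torques, N m; "eef_pos": TCP position; "tcp_rot": TCP orientation; "contact_force": force on the tool from outside, world axes, zero at the start; "wrist_torque": the same for the moment, N m; "opening": opening from 0.0 (shut) to 1.0 (fully open).
Only numpy, scipy, OpenCV 4.12 (cv2) and the standard library are available. Lean on these libraries where they do the work, as an engineer would, in place of code of your own. Each camera call takes 0.05 s, during which the arm holds its last target.

## Working session

There is one attempt and no reset: what is moved stays moved. The work goes in short steps, Python scripts to look and compute and a tool call to move; the robot and the scene stay as the last step left them, time stands still between calls to the robot, and variables do not carry over. Pictures are saved under pics/ and viewed, and the job is handed in when it is done.

Besides the shell and the picture viewer there is one more tool, called after "Call:" as name(argument=value, ...) on one line, values as JSON. jog_arm: Moves the arm, as the interface text tells. Its arguments: {"type":"object","properties":{"commands":{"type":"string"},"gripper":{"type":"number"},"grip_force":{"type":"number"}},"required":["commands"]}

```bash
mkdir -p pics; python3 - <<'E'
from plant import get_state, vision, ctrl, cut_out
import cv2,numpy as np
s=get_state();print({k:np.round(v,3).tolist() for k,v in s.items()})
for n in ("scene","top"):
    d=vision.read_camera(n);cv2.imwrite(f"pics/{n}0.png",d["frame"][:,:,::-1])
    np.savez(f"pics/{n}0.npz",**d)
    print(n,d["fx"],d["cx"],d["cy"],d["R"].round(3).tolist(),d["t"])
    for q in("jig","carton","lever","lever_knob","shoe_last"):
        print(q,[(round(r["conf"],2),np.round(r["box"]).tolist()) for r in cut_out(n,q)])
E
```

```text
{'time': 0.0, 'qpos': [-1.318, 0.287, 1.578, -0.0, 1.279, -0.15], 'dq': [0.0, -0.001, 0.001, -0.001, -0.0, 0.002], 'joint_efforts': [-0.001, -40.598, -29.263, -0.0, 0.006, 0.0], 'eef_pos': [0.264, -0.62, 0.23], 'tcp_rot': [0.98, 0.2, -0.0, -0.001], 'contact_force': [-0.231, 0.237, 0.66], 'wrist_torque': [-0.002, 0.008, -0.004], 'opening': 0.998}
scene 393.40640348915224 313.319881421808 204.22657693085006 [[0.062, 0.998, 0.009], [0.819, -0.046, -0.572], [-0.571, 0.043, -0.82]] [-0.0734758  -0.38595646  1.38366598]
jig [(0.86, [339.0, 238.0, 114.0, 108.0])]
carton [(0.93, [320.0, 223.0, 54.0, 61.0]), (0.75, [220.0, 181.0, 57.0, 65.0]), (0.64, [362.0, 143.0, 42.0, 54.0]), (0.59, [157.0, 276.0, 84.0, 72.0])]
lever [(0.42, [364.0, 200.0, 12.0, 18.0])]
lever_knob [(0.45, [364.0, 199.0, 13.0, 15.0])]
shoe_last [(0.68, [429.0, 215.0, 72.0, 63.0])]
top 487.5884583657131 326.644916299217 198.20471991139672 [[0.022, -1.0, -0.011], [-0.999, -0.021, -0.034], [0.033, 0.012, -0.999]] [0.03379755 0.51107443 1.35896065]
jig [(0.91, [308.0, 174.0, 103.0, 115.0])]
carton [(0.97, [424.0, 242.0, 62.0, 67.0]), (0.9, [323.0, 177.0, 46.0, 61.0]), (0.8, [468.0, 139.0, 66.0, 59.0]), (0.64, [263.0, 285.0, 58.0, 65.0]), (0.4, [311.0, 177.0, 103.0, 114.0])]
lever [(0.55, [278.0, 195.0, 12.0, 10.0])]
lever_knob [(0.51, [311.0, 174.0, 103.0, 114.0])]
shoe_last [(0.66, [215.0, 181.0, 54.0, 67.0])]
```

```bash
python3 - <<'E'
import cv2
t=cv2.imread("pics/top0.png");cv2.imwrite("pics/t_crop.png",cv2.resize(t[80:330,160:540],(760,500),interpolation=cv2.INTER_CUBIC))
t=cv2.imread("pics/scene0.png");cv2.imwrite("pics/s_crop.png",cv2.resize(t[110:310,220:480],(780,600),interpolation=cv2.INTER_CUBIC))
E
```

```text
(no output)
```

View pics/top0.png

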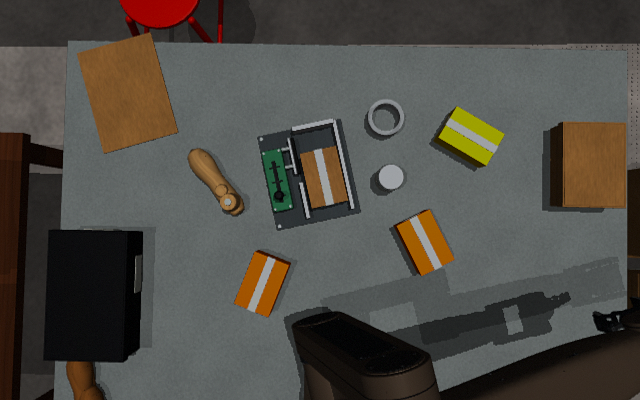

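View pics/t_crop.png

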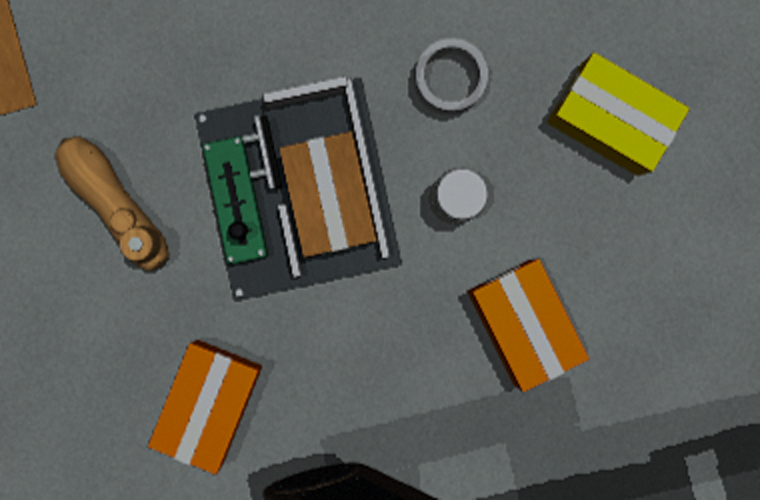

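View pics/s_crop.png

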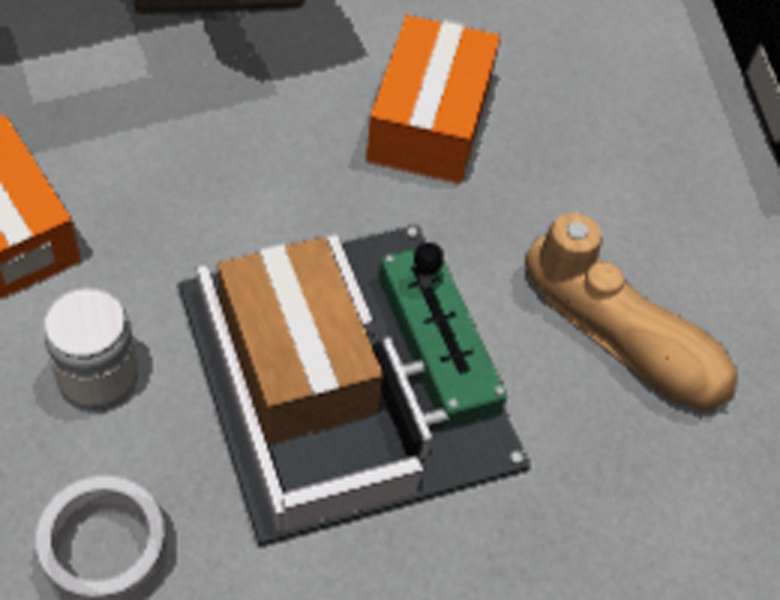

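The orange boxes (top 424,242 and 263,285) and the yellow one (468,139) are decoys. The kraft carton with white tape in the jig, at top (323,177) and scene (320,223), is the one meant, and the enlarged crop confirms it. The knob is at top (278,195). Next I'll fit the jig and carton to the point cloud.

```bash
cat > fit.py <<'E'
import numpy as np
from scipy.optimize import least_squares
def cloud(d):
    v,u=np.mgrid[0:400,0:640];z=d["z_map"]
    P=np.stack([(u-d["cx"])/d["fx"]*z,(v-d["cy"])/d["fy"]*z,z],-1)
    return (P-d["t"])@d["R"]   # R^T(P-t)
def boxd(p,lo,hi):
    lo,hi=np.array(lo),np.array(hi);c=(lo+hi)/2;h=(hi-lo)/2
    q=abs(p-c)-h
    return np.linalg.norm(np.maximum(q,0),axis=-1)+np.minimum(q.max(-1),0)
STAT=[((-135,-80,0),(135,160,12)),((-120,-64,12),(130,-54,48)),((-120,60,12),(-20,70,48)),((120,-57.5,12),(130,57.5,60)),((-85,99,12),(85,155,48))]
def model(p,q):  # p=x,y(m),yaw, carton cx,cy(mm),cyaw, lever mm
    c,s=np.cos(p[2]),np.sin(p[2])
    a=(q-np.array([p[0],p[1],0]))@np.array([[c,-s,0],[s,c,0],[0,0,1]])*1000
    ds=[abs(boxd(a,*b)) for b in STAT]
    c,s=np.cos(p[5]),np.sin(p[5])
    b=(a-np.array([p[3],p[4],0]))@np.array([[c,-s,0],[s,c,0],[0,0,1]])
    ds.append(abs(boxd(b,(-75,-50,12),(75,50,82))))
    ds.append(abs(boxd(a,(5,60,18),(105,70,54))))
    k=a-np.array([-45+p[6],127,0]);r=np.hypot(k[:,0],k[:,1])
    ds.append(np.abs(np.maximum(r-13,abs(k[:,2]-85)-13)))
    return np.min(ds,0)
def fit(ds,p0):
    Q=[]
    for d in ds:
        X=cloud(d);ok=(d["z_map"]>0)&(np.hypot(X[...,0]-p0[0],X[...,1]-p0[1])<.19)&(X[...,2]>.007)&(X[...,2]<.12)
        Q.append(X[ok])
    Q=np.concatenate(Q)
    r=least_squares(lambda p:model(p,Q),p0,loss="soft_l1",f_scale=2,x_scale=[.01,.01,.05,10,10,.05,10],diff_step=1e-4)
    return r.x,np.median(model(r.x,Q)),len(Q)
E
python3 - <<'E'
from fit import *
D={n:dict(np.load(f"pics/{n}0.npz")) for n in("top","scene")}
X=cloud(D["top"])
for n,u,v in(("knob",278,195),("carton",323,177),("tin",391,177),("last heel",231,203),("last toe",197,158),("tape",386,102)):print(n,X[v,u].round(3))
p0=np.array([X[174,308][0],X[174,308][1],0.2,-10,0,0,0])
for ns in(("top",),("scene",),("top","scene")):
  for y in(.1,.3):
    p0[2]=y;print(ns,*[np.round(a,4) for a in fit([D[n] for n in ns],p0)])
E
```

```text
knob [0.513 0.172 0.098]
carton [0.564 0.055 0.085]
tin [ 0.567 -0.124  0.097]
last heel [0.489 0.296 0.089]
last toe [0.61  0.398 0.063]
tape [ 0.777 -0.113  0.044]
('top',) [ 5.859000e-01  5.840000e-02  2.438000e-01 -2.233020e+01  2.780000e-02
  5.200000e-03 -5.785833e+02] 1.7078 8253
('top',) [ 5.859000e-01  5.840000e-02  2.439000e-01 -2.233010e+01  2.730000e-02
  5.100000e-03  5.814871e+02] 1.708 8253
('scene',) [ 5.881000e-01  5.650000e-02  2.437000e-01 -2.323800e+01  1.049900e+00
  1.000000e-04  5.752178e+02] 0.9523 8293
('scene',) [ 5.881000e-01  5.650000e-02  2.437000e-01 -2.323780e+01  1.048500e+00
  1.000000e-04  5.811145e+02] 0.952 8293
('top', 'scene') [ 5.875000e-01  5.690000e-02  2.423000e-01 -2.288980e+01  2.939000e-01
  2.800000e-03 -5.778024e+02] 1.3184 16546
('top', 'scene') [ 5.875000e-01  5.690000e-02  2.423000e-01 -2.288920e+01  2.930000e-01
  2.800000e-03  5.813289e+02] 1.3184 16546
```

Call:
jog_arm(commands="0.03 0.04 0 0 0 -0.02; 0.06 0.08 0 0 0 -0.04; 0.09 0.12 0 0 0 -0.06; 0.12 0.16 0 0 0 -0.08; 0.15 0.2 0 0 0 -0.1; 0.18 0.24 0 0 0 -0.12; 0.21 0.28 0 0 0 -0.14; 0.235 0.32 0 0 0 -0.16; 0.23 0.36 0 0 0 -0.16; 0.225 0.4 0 0 0 -0.16; 0.22 0.44 0 0 0 -0.16; 0.213 0.48 -0.01 0 0 -0.16; 0.207 0.52 -0.03 0 0 -0.16; 0.2 0.56 -0.05 0 0 -0.16; 0.195 0.6 -0.07 0 0 -0.16; 0.19 0.63 -0.08 0 0 -0.16; 0.187 0.645 -0.08 0 0 -0.16; 0.187 0.645 -0.08 0 0 -0.16; 0.187 0.645 -0.08 0 0 -0.16", gripper=40)

```text
time: 2.98
eef_pos: [0.4525, 0.0232, 0.1523]
tcp_rot: [0.993, 0.121, 0.001, 0.0]
contact_force: [0.0, -0.3, 0.5]
opening: 0.399
```

Call:
jog_arm(commands="0 0 -0.04 0 0 0; 0 0 -0.08 0 0 0; 0 0 -0.115 0 0 0; 0 0 -0.115 0 0 0; 0.0097 0.0024 -0.115 0 0 0; 0.0194 0.0048 -0.115 0 0 0; 0.0243 0.006 -0.115 0 0 0; 0.0291 0.0072 -0.115 0 0 0; 0.034 0.0084 -0.115 0 0 0; 0.0388 0.0096 -0.115 0 0 0; 0.0437 0.0108 -0.115 0 0 0; 0.0485 0.012 -0.115 0 0 0; 0.0534 0.0132 -0.115 0 0 0; 0.0582 0.0144 -0.115 0 0 0; 0.0631 0.0156 -0.115 0 0 0; 0.068 0.0168 -0.115 0 0 0; 0.0728 0.018 -0.115 0 0 0; 0.0777 0.0192 -0.115 0 0 0; 0.0825 0.0205 -0.115 0 0 0; 0.0825 0.0205 -0.115 0 0 0")

```text
time: 5.48
eef_pos: [0.535, 0.0446, 0.0366]
tcp_rot: [0.993, 0.121, 0.001, 0.0]
contact_force: [-0.0, -0.4, 0.1]
opening: 0.4
```

```bash
cat > look.py <<'E'
import sys,cv2
from plant import vision,get_state
from fit import *
tag=sys.argv[1]
D=[]
for n in("top","scene"):
    d=vision.read_camera(n);D.append(d);cv2.imwrite(f"pics/{n}{tag}.png",d["frame"][:,:,::-1])
    c=d["frame"][100:250,220:400] if n=="top" else d["frame"][150:300,270:430]
    cv2.imwrite(f"pics/{n}{tag}c.png",cv2.resize(c[:,:,::-1],None,fx=4,fy=4,interpolation=cv2.INTER_CUBIC))
    for L in (0,40,80): print(n,L,np.round(fit([d],np.array([.5875,.0569,.2425,30,0,0,L]))[0],4))
s=get_state();p=s["eef_pos"]-np.array([.5875,.0569,0]);c,q=np.cos(.2425),np.sin(.2425)
print("tcp jig",c*p[0]+q*p[1],-q*p[0]+c*p[1],p[2],s["contact_force"])
E
python3 look.py 1
```

```text
top 0 [ 0.5967  0.0487  0.3649 38.5271  2.8989 -0.083  10.7179]
top 40 [ 5.985000e-01  4.780000e-02  3.825000e-01  3.760970e+01  3.325300e+00
 -9.930000e-02 -5.541707e+02]
top 80 [ 5.83000e-01  5.79000e-02  2.26700e-01  1.39657e+01 -6.72767e+01
  4.14200e-01  5.00060e+00]
scene 0 [ 0.6233  0.041   0.6322 11.9407 18.6313 -0.3482 31.2828]
scene 40 [ 0.6233  0.041   0.6322 11.944  18.6301 -0.3482 31.29  ]
scene 80 [ 0.6233  0.041   0.6322 11.9431 18.631  -0.3482 31.2984]
tcp jig -0.054233535849301885 0.0007173932901588971 0.03666344608681038 [-1.47375832e-01 -2.45325660e-04 -7.72189379e-01]
```

View pics/scene1c.png

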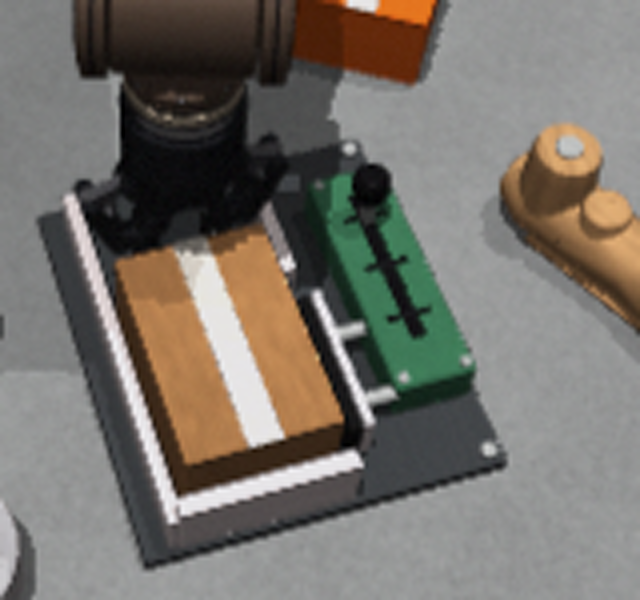

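View pics/top1c.png

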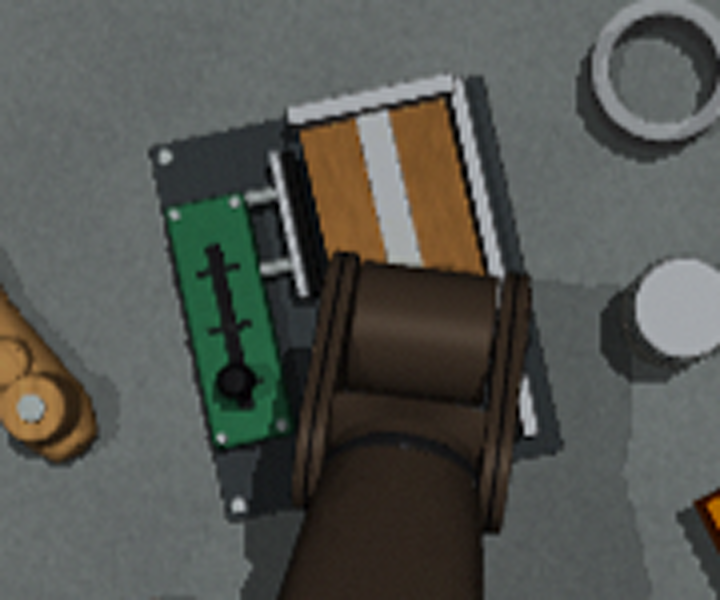

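The carton is sliding square. Its far end is near the stop (top crop y about 110), with roughly 12 mm left, and the lever is still open.

Call:
jog_arm(commands="0.003 0.0007 0 0 0 0; 0.006 0.0015 0 0 0 0; 0.009 0.0022 0 0 0 0; 0.011 0.0027 0 0 0 0; 0.0125 0.0031 0 0 0 0; 0.0135 0.0033 0 0 0 0; 0.0135 0.0033 0 0 0 0")

```text
time: 6.45
eef_pos: [0.5426, 0.0478, 0.0346]
tcp_rot: [0.993, 0.121, -0.007, -0.001]
contact_force: [-13.2, -2.9, 5.3]
opening: 0.4
```

```bash
python3 look.py 2 | tail -1
```

```text
tcp jig -0.04581122581468371 0.0019614413299557966 0.034545068817010985 [-13.43836356  -2.11166224   5.74566346]
```

View pics/scene2c.png

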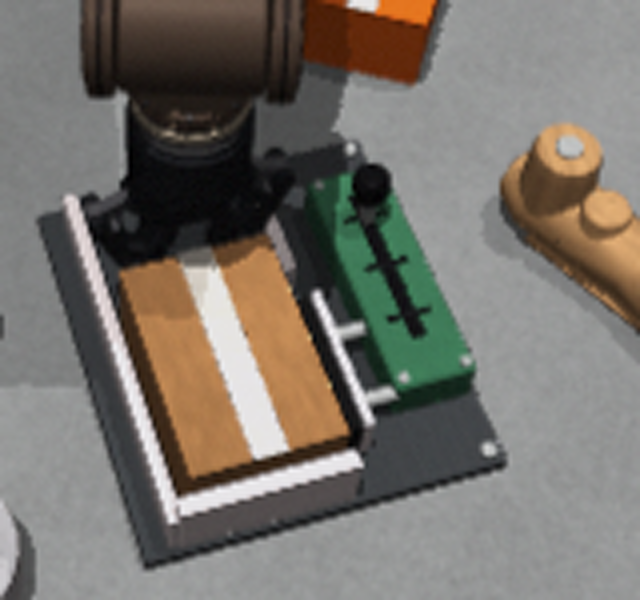

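View pics/top2c.png

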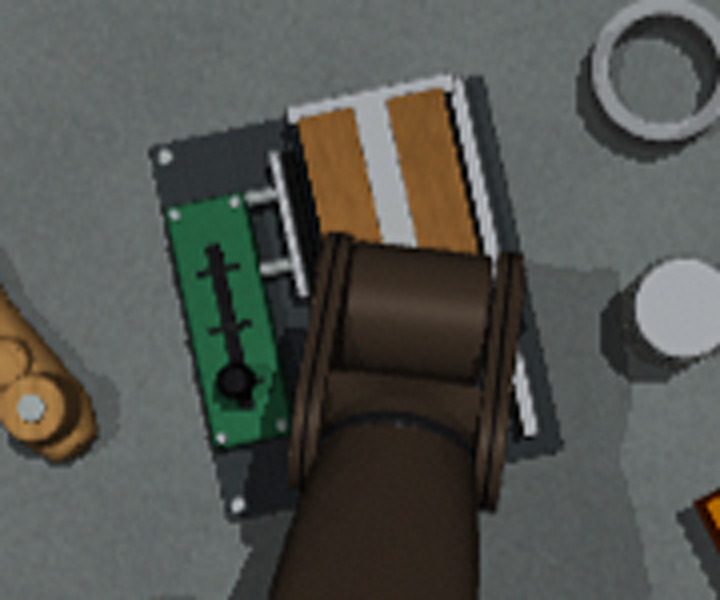

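Top shows the carton against the stop. I'll back off and measure with a clear view.

Call:
jog_arm(commands="-0.01 -0.0025 0 0 0 0; -0.03 -0.0074 0 0 0 0; -0.05 -0.0124 0 0 0 0; -0.055 -0.0136 0.04 0 0 0; -0.055 -0.0136 0.09 0 0 0; -0.055 -0.0136 0.14 0 0 0; -0.055 -0.0136 0.16 0 0 0; -0.055 -0.0136 0.16 0 0 0", gripper=0)

```text
time: 7.55
eef_pos: [0.4945, 0.0341, 0.199]
tcp_rot: [0.993, 0.121, 0.003, 0.001]
contact_force: [-0.2, -0.6, -1.0]
opening: -0.001
```

```bash
cat >> fit.py <<'E'
def cart(d,L=0):
    J=[.5875,.0569,.2425]
    X=cloud(d);p=(X-np.array([J[0],J[1],0]));c,s=np.cos(J[2]),np.sin(J[2])
    a=p@np.array([[c,-s,0],[s,c,0],[0,0,1]])*1000
    ok=(d["z_map"]>0)&(abs(a[...,0]-30)<105)&(a[...,1]>-75)&(a[...,1]<75)&(a[...,2]>8)&(a[...,2]<100)
    f=d["frame"].astype(int);Q=X[ok]
    g=lambda p:model(np.array(J+list(p)+[L]),Q)
    r=least_squares(g,[40,0,0.],loss="soft_l1",f_scale=2,x_scale=[10,10,.05],diff_step=1e-4)
    k=X[(d["z_map"]>0)&(abs(a[...,2]-98)<5)&(abs(a[...,1]-127)<16)&(abs(a[...,0])<70)]
    kk=a[(d["z_map"]>0)&(abs(a[...,2]-98)<5)&(abs(a[...,1]-127)<16)&(abs(a[...,0])<70)]
    return r.x.round(3),np.median(g(r.x)).round(2),("knob",kk.mean(0).round(1) if len(kk) else None,len(kk))
E
python3 - <<'E'
from plant import vision
from fit import *
import cv2
for n in("top","scene"):
    d=vision.read_camera(n);print(n,cart(d),"start:",cart(dict(np.load(f"pics/{n}0.npz"))))
    c=d["frame"][100:250,220:400] if n=="top" else d["frame"][150:300,270:430]
    cv2.imwrite(f"pics/{n}3c.png",cv2.resize(c[:,:,::-1],None,fx=4,fy=4,interpolation=cv2.INTER_CUBIC))
E
```

```text
top (array([4.2587e+01, 1.1000e-01, 1.5000e-02]), np.float64(1.69), ('knob', array([-45. , 129.1,  97.3]), 57)) start: (array([ 1.38 , -0.952, -0.011]), np.float64(1.68), ('knob', array([-44.9, 129.1,  97. ]), 58))
scene (array([ 4.3462e+01,  9.6000e-01, -5.0000e-03]), np.float64(0.92), ('knob', array([-41.7, 125.8,  96.7]), 47)) start: (array([-2.2814e+01,  4.6100e-01,  1.0000e-03]), np.float64(0.9), ('knob', array([-42. , 126. ,  96.6]), 48))
```

View pics/scene3c.png

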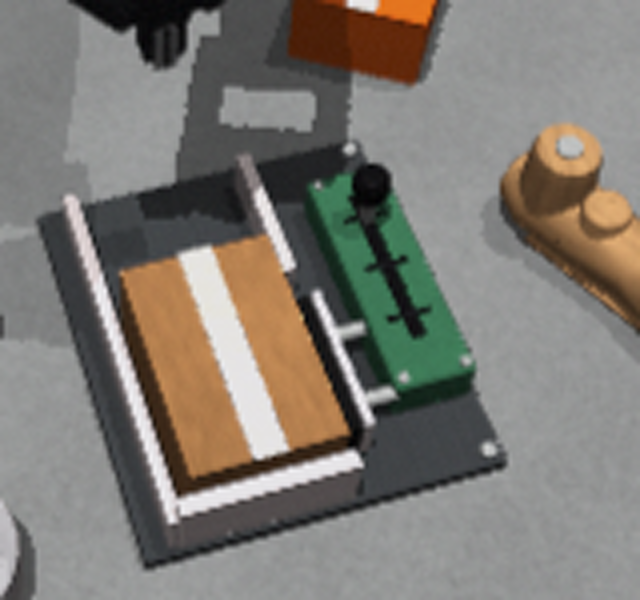

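Fits: carton x is about 43 mm in both views (45 ± 2 expected), and the lever is unmoved. I'll make one firmer push with the fingers shut to confirm a hard stop.

Call:
jog_arm(commands="0 0 -0.05 0 0 0; 0 0 -0.1 0 0 0; 0 0 -0.15 0 0 0; 0 0 -0.16 0 0 0; 0.0194 0.0048 -0.16 0 0 0; 0.0388 0.0096 -0.16 0 0 0; 0.0456 0.0113 -0.16 0 0 0; 0.0485 0.012 -0.16 0 0 0; 0.0514 0.0127 -0.16 0 0 0; 0.0543 0.0135 -0.16 0 0 0; 0.0563 0.014 -0.16 0 0 0; 0.0582 0.0144 -0.16 0 0 0; 0.0582 0.0144 -0.16 0 0 0; 0.0582 0.0144 -0.16 0 0 0")

```text
time: 9.4
eef_pos: [0.5424, 0.0483, 0.0332]
tcp_rot: [0.993, 0.121, -0.01, -0.001]
contact_force: [-16.1, -4.9, 4.7]
opening: -0.003
```

Same stop position to within 0.2 mm at 17 N, so the carton is home. Now the lever.

Call:
jog_arm(commands="-0.01 -0.0025 0 0 0 0; -0.03 -0.0074 0 0 0 0; -0.055 -0.0136 0.01 0 0 0; -0.055 -0.0136 0.06 0 0 0; -0.055 -0.0136 0.104 0 0 0; -0.07 0.02 0.104 0 0 0; -0.08 0.06 0.104 0 0 0; -0.091 0.09 0.104 0 0 0; -0.091 0.107 0.104 0 0 0; -0.091 0.107 0.08 0 0 0; -0.091 0.107 0.05 0 0 0; -0.091 0.107 0.039 0 0 0; -0.091 0.107 0.039 0 0 0; -0.091 0.107 0.039 0 0 0")

```text
time: 11.15
eef_pos: [0.461, 0.1556, 0.0765]
tcp_rot: [0.993, 0.121, 0.001, 0.0]
contact_force: [-0.0, -0.1, 0.9]
opening: 0.001
```

```bash
python3 look.py 4 | tail -1
```

```text
tcp jig -0.09916771634365558 0.1262705652678769 0.07660149003952804 [-0.60381596 -0.45649832  0.66200382]
```

View pics/scene4c.png

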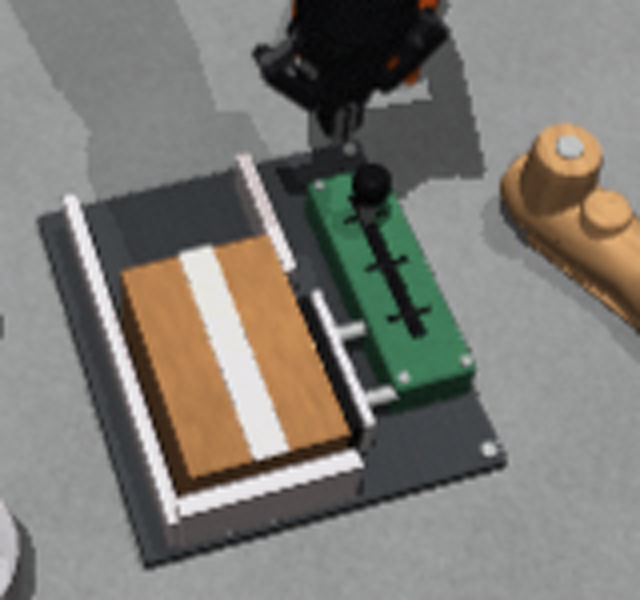

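Call:
jog_arm(commands="0.0097 0.0024 0 0 0 0; 0.0194 0.0048 0 0 0 0; 0.0243 0.006 0 0 0 0; 0.0291 0.0072 0 0 0 0; 0.034 0.0084 0 0 0 0; 0.0388 0.0096 0 0 0 0; 0.0437 0.0108 0 0 0 0; 0.0485 0.012 0 0 0 0; 0.0534 0.0132 0 0 0 0; 0.0582 0.0144 0 0 0 0; 0.0631 0.0156 0 0 0 0; 0.068 0.0168 0 0 0 0; 0.0728 0.018 0 0 0 0; 0.0777 0.0192 0 0 0 0; 0.0825 0.0205 0 0 0 0; 0.0874 0.0217 0 0 0 0")

```text
time: 13.25
eef_pos: [0.5463, 0.1769, 0.0752]
tcp_rot: [0.993, 0.121, -0.002, 0.0]
contact_force: [-2.9, -1.9, 3.6]
opening: 0.004
```

```bash
python3 look.py 5 | tail -1
```

```text
tcp jig -0.009837148297701635 0.1264429106844265 0.07526442742079839 [-0.21495302 -0.7411418   1.2524848 ]
```

View pics/scene5c.png

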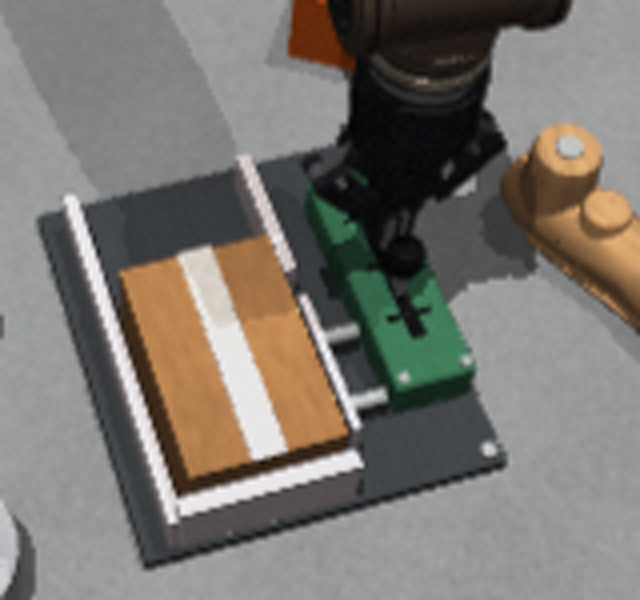

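The lever is about at mid travel, past the first notch, and the pad is closing. Continuing.

Call:
jog_arm(commands="0.0039 0.001 0 0 0 0; 0.0078 0.0019 0 0 0 0; 0.0116 0.0029 0 0 0 0; 0.0146 0.0036 0 0 0 0; 0.0165 0.0041 0 0 0 0; 0.0184 0.0046 0 0 0 0; 0.0184 0.0046 0 0 0 0")

```text
time: 14.22
eef_pos: [0.5657, 0.182, 0.0753]
tcp_rot: [0.993, 0.121, 0.0, -0.0]
contact_force: [-0.2, -1.0, -0.0]
opening: 0.0
```

Call:
jog_arm(commands="0.001 0.0002 0 0 0 0; 0.002 0.0005 0 0 0 0; 0.003 0.0007 0 0 0 0; 0.0039 0.001 0 0 0 0; 0.0039 0.001 0 0 0 0")

```text
time: 14.85
eef_pos: [0.5685, 0.1827, 0.0752]
tcp_rot: [0.993, 0.121, -0.002, 0.0]
contact_force: [-5.0, -1.3, 4.4]
opening: -0.001
```

```bash
python3 look.py 6 | tail -1
```

```text
tcp jig 0.011824416278306403 0.12669034639213198 0.07519140100025315 [-4.96083499 -1.63527649  4.1619475 ]
```

View pics/scene6c.png

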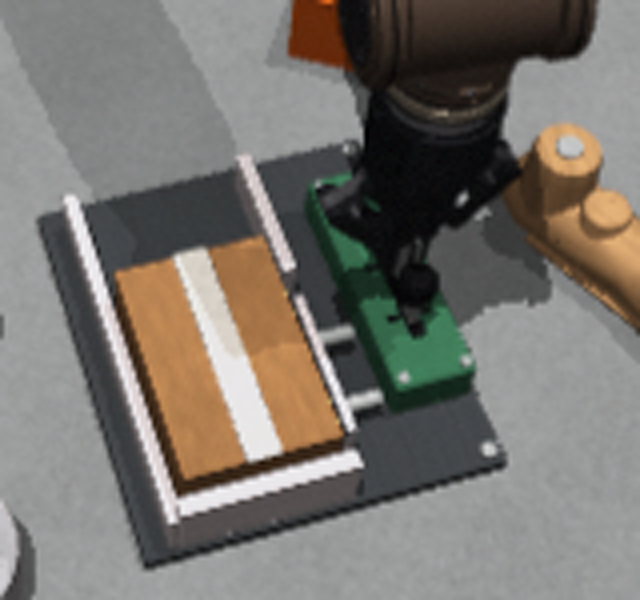

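Call:
jog_arm(commands="0.001 0.0002 0 0 0 0; 0.002 0.0005 0 0 0 0; 0.003 0.0007 0 0 0 0; 0.003 0.0007 0 0 0 0")

```text
time: 15.45
eef_pos: [0.5687, 0.1828, 0.0752]
tcp_rot: [0.993, 0.122, -0.006, 0.001]
contact_force: [-12.9, -4.9, 9.2]
opening: 0.001
```

Hard end reached: 13 N with no further travel. Backing off.

Call:
jog_arm(commands="-0.005 -0.0012 0 0 0 0; -0.02 -0.005 0 0 0 0; -0.04 -0.01 0.01 0 0 0; -0.06 -0.0149 0.04 0 0 0; -0.08 -0.0198 0.08 0 0 0; -0.1 -0.0247 0.12 0 0 0; -0.11 -0.0272 0.16 0 0 0; -0.11 -0.0272 0.16 0 0 0; -0.11 -0.0272 0.16 0 0 0")

```text
time: 16.58
eef_pos: [0.4627, 0.1565, 0.2349]
tcp_rot: [0.993, 0.121, 0.001, -0.0]
contact_force: [0.1, -0.9, -0.5]
opening: -0.004
```

```bash
python3 - <<'E'
from plant import vision,get_state
from fit import *
import cv2
for n in("top","scene"):
    d=vision.read_camera(n);print(n,cart(d,80))
    c=d["frame"][100:250,190:400] if n=="top" else d["frame"][150:300,270:450]
    cv2.imwrite(f"pics/{n}7c.png",cv2.resize(c[:,:,::-1],None,fx=3.8,fy=3.8,interpolation=cv2.INTER_CUBIC))
s=get_state();print(s["time"],s["eef_pos"],s["contact_force"])
E
```

```text
top (array([ 4.3244e+01,  2.6070e+00, -6.0000e-03]), np.float64(1.64), ('knob', array([ 35.6, 128.4,  97.3]), 54))
scene (array([ 4.3571e+01, -2.7210e+00, -1.0000e-02]), np.float64(0.93), ('knob', array([ 37.8, 125.3,  96.5]), 49))
16.675 [0.46208158 0.15640806 0.23359195] [-0.44964705  0.1159782  -0.22439559]
```

View pics/scene7c.png

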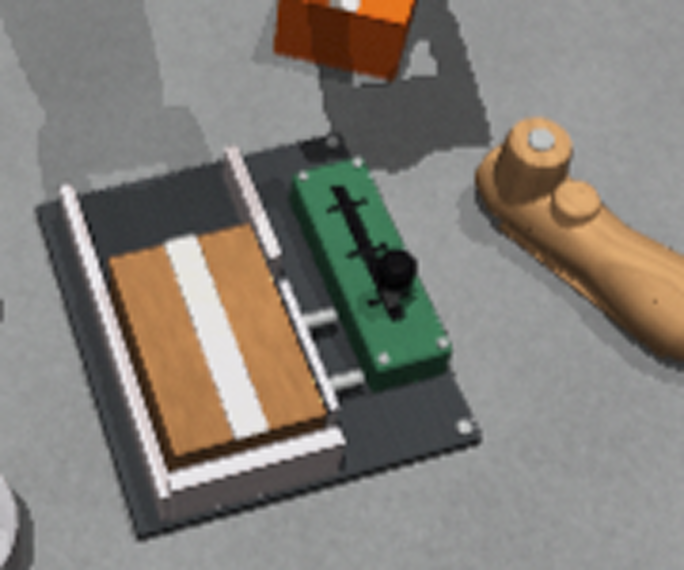

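View pics/top7c.png

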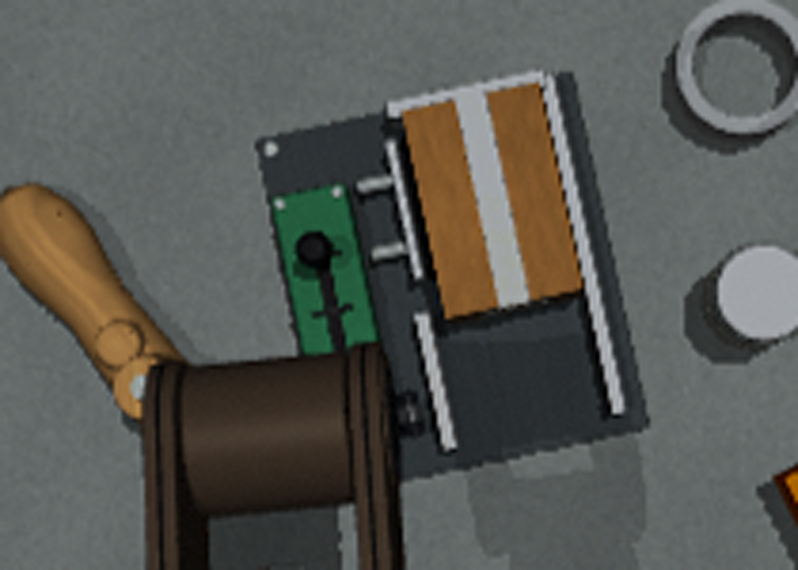

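Knob travel measures 80.6 mm in the top view and 79.5 mm in the scene view, so the lever is at the second stop. The carton is clamped at x about 43.5, within about 0.01 rad of square, and the bystanders stand where they were. Handing in.

```bash
python3 -c "
from plant import ctrl
print(ctrl.sign_off())"
```

```text
the job is handed in; nothing more can be done
None
```

I pushed the carton to the back stop and then pushed the clamp lever past its first notch to its second stop. The job was handed in at about 16.7 s of the 43 s allowed.

- **Carton:** I pushed it home with the fingertips part open, then pressed again at about 17 N with them shut. It stopped in the same place within 0.2 mm, so it was against the stop. After clamping, both cameras put it at jig x of about 43.4 mm (45 expected) and within about 0.01 rad of square.
- **Lever:** I pushed it until it met a hard end at about 13 N, then backed the arm clear. The knob travel measured 80.6 mm in the top camera and 79.5 mm in the scene camera.
- **Bystanders:** the shoe last, tin and tape roll look unmoved in the pictures, but I did not measure them.
- **Disagreement:** after clamping, the two cameras differ by about 5 mm on the carton's sideways position (+2.6 and -2.7 mm). I put this down to my fit holding the pad at its open position after it had closed. I also tried fitting the scene while the arm was in view; those fits failed, and I relied on the clear views instead.

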